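# Wring the lapped valve plate onto the compressor deck

### The arm

A 6-joint arm with a two-finger parallel gripper is mounted at the origin on the work surface. World frame = base frame: x ahead of the robot, y to its left, z up, the work surface at z = 0. Lengths are in m, angles in rad, forces in N, time in s.
With the tool pointing down it reaches from about 0.2 to 0.875 m from the base axis. Payload 3.4 kg.
Tool frame: the origin (TCP) lies between the finger pads; the fingertips stand 25 mm ahead of it and the grasp point (between the pads) lies 6 mm ahead of it (r.nose_length is the z of the fingertips in the tool frame, in m); z points along the fingers, x is the direction in which the jaws open and shut, and the axes are right-handed (so a half turn about z gives the same grasp; the last joint's range is limited). The gripper opens to 94 mm and grips with 3 to 60 N. Pads are 16 mm wide; open, the fingers measure 119 mm over their backs; the gripper's body (75 mm by 177 mm) begins 78 mm behind the grasp point.
Start: joints at [-1.247, 0.276, 1.505, -0, 1.361, -0.121], TCP at [0.247, -0.519, 0.23] pointing down, gripper open.
Joint ranges: [-2.89, 2.89], [-0.75, 2.08], [0.22, 2.7], [-1.18, 4.32], [0.11, 2.71], [-2.7, 2.7]. Speed limits (rad/s): [2.57, 2.57, 3.14, 3.14, 3.14, 3.14].

### API

Orientations are given as a unit quaternion [w, x, y, z].
In Python, from plant import r, gripper_to, inverse_kinematics, vision, models, telemetry gives the robot as it stands. Calls block until the motion is done:
- r.move_to(position, orientation): joint-space move of the TCP to a pose.
- r.move_l(position, rot=None, vel=0.15, guard=None): straight line of the TCP; rot=None keeps the orientation; vel is the mean speed in m/s. With guard (N) it stops when the force on the tool has changed by that much, and returns True; else False.
- r.movej(angles): joint-space move.
- gripper_to(opening, f_grip=None): finger opening in m; f_grip is the grip in N (None keeps the last); returns when the fingers have stopped.
- r.hold(seconds).
- inverse_kinematics(position, orientation): joint angles nearest the present ones, or None.
- vision.snapshot(name): name is "scene" or "top" or "wrist"; returns the picture (384x512x3 uint8, red, green, blue); there is no depth.
- vision.get_calibration(name): a dict with "fx", "fy", "cx", "cy" (pixels), "D" ([k1, k2, p1, p2, k3] as OpenCV has them; the pictures are not rectified), "position" and "orientation" of the camera in the world. Camera axes: x right, y down, z forward; pixel columns grow to the right and rows downward; lengths in m; the calibration is good to about 2 mm. A picture is of the moment at which its call begins: read the wrist's pose just before it. get_calibration takes no time and is no camera call; for the wrist camera it gives the pose at the moment of the call.
A pose or a line that the arm cannot do raises r.PlanningError and nothing moves.
- r.sign_off(): hands the job in, once; it reports no verdict.
Trained networks look in the newest picture that a camera, given by its name, has taken for a name from the list of things; names that differ only in an ending like _2 or _b are one class to them, and where a whole thing is asked for, a point or a joint stands for the part that bears it (a point fixed in the world has none). Each returns a list of dicts, best first, with "score" (0 to 1); they miss things now and then, are a little off and sometimes report something else, mostly with a low value. They report only what shows in the picture. A call takes as long as a camera call. They do not tell look-alikes from the thing itself.
- models.boxes_of(thing, camera): "at" ([x, y, z] in m, in world coordinates, good to about 4 mm: the middle of the surface that is visible of it).
- models.regions_of(thing, camera): "pixels" (384x512 bool, what is visible of it).
- models.mark_of(thing, camera): "at" ([x, y, z] in m, in world coordinates, good to about 4 mm: a listed point, or the origin of a listed thing).
Readings, each from a call of its own:
- telemetry.current_t(): time.
- telemetry.current_joints(): joint angles.
- telemetry.current_dq(): joint speeds.
- telemetry.current_joint_efforts(): joint torques, N m.
- telemetry.current_ee_pos(): TCP position.
- telemetry.current_tool_rot(): TCP orientation.
- telemetry.current_wrist_force(): force on the tool from outside, world axes, zero at the start.
- telemetry.current_torque(): the same for the moment, N m.
- telemetry.current_opening(): finger opening in m.
Only numpy, scipy, OpenCV 4.12 (cv2) and the standard library are available. Lean on these libraries where they do the work, as an engineer would, in place of code of your own. Each camera call takes 0.05 s, during which the arm holds its last target.

### The job

Wring the bright steel valve plate onto the flat deck of the small blue compressor: lay it down lengthwise with only about half of its length on the deck, from the open end away from the red stop, then keep the two faces together and slide it along until it reaches the stop and covers the deck with its edges flush, and let go. Do not lower it straight down onto its final place, and leave the copper and black plates where they lie.

Things in the scene. Friction and masses are not known exactly. Their poses are not given: they have to be found in the camera images.
- steel_plate_center (a point): the loose valve plate of bright steel: flat, 84 mm long (x), 44 mm wide (y), 18 mm thick, about 0.5 kg, two dark round ports on its top face, lying flat on the bench (height 0) among two plates of the same shape in other materials. Grip it across its width. The point is its centre, 9 mm above its underside; z up
- deck (a point): bare-metal deck on top of the blue finned compressor bolted to the bench: level, 84 mm long (x), 44 mm wide (y). Point: centre of its top face, 62 mm above the bench; z up. A red stop, 12 mm thick, 8 mm higher than the deck, crosses its +x end, face 42.5 mm from the point; the other sides are open. Body no wider than the deck; foot plate 150 x 80 x 8 mm. Plate home: centre 9 mm above the point, lengths parallel
- copper_plate_center (a point): a loose copper plate of exactly the same shape and size as the steel one (84 x 44 x 18 mm, 0.55 kg), lying flat on the bench; a bystander. The point is its centre, 9 mm above its underside; x along its length, z up
- black_plate_center (a point): a loose black plastic plate of exactly the same shape and size as the steel one (84 x 44 x 18 mm, 0.12 kg), lying flat on the bench; a bystander. The point is its centre, 9 mm above its underside; x along its length, z up
There are look-alikes about, which are no part of the job. Of the things that look like the part that bears steel_plate_center, the middle-sized one is meant.

How it is judged:
By the outcome, as a careful person would: the job done as asked, in the order asked, and still so for the second after the job is handed in, with the robot touching nothing.
It also fails if it takes over 38 s, if anything falls off the work surface, if the arm or the gripper's body presses on something with over 40 N, if the wrist force passes 120 N, or if a joint passes its speed limit or range.

## Working session

There is one attempt and no reset: what is moved stays moved. The work goes in short steps, each a Python script; the robot and the scene stay as the last script left them, time stands still between calls to the robot, and variables do not carry over. Pictures are saved under pics/ and viewed, and the job is handed in when it is done.

```bash
ls; mkdir -p pics; python3 - <<'E'
from plant import r, gripper_to, inverse_kinematics, vision, models, telemetry
import cv2
print(telemetry.current_t(), r.nose_length)
for n in ["scene","top"]:
    im=vision.snapshot(n); cv2.imwrite(f"pics/{n}0.png",im[:,:,::-1])
    print(n,vision.get_calibration(n))
    for t in ["steel_plate_center","deck","copper_plate_center","black_plate_center"]:
        for d in models.mark_of(t,n): print(t,[round(float(v),4) for v in d["at"]],round(d["score"],2))
print(telemetry.current_t())
E
```

```text
pics
0.0 0.025
scene {'fx': 386.5121570979917, 'fy': 386.5121570979917, 'cx': 255.25710667761936, 'cy': 189.25192163414675, 'D': array([-0.10666498,  0.        ,  0.        ,  0.        ,  0.        ]), 'position': array([ 1.06986808, -0.52370203,  0.59048671]), 'orientation': array([-0.45788116,  0.82010189,  0.2989343 , -0.1685705 ])}
steel_plate_center [0.4786, 0.2926, 0.0109] 0.9
steel_plate_center [0.4898, 0.4209, 0.0065] 0.74
steel_plate_center [0.6339, 0.3511, 0.0107] 0.61
deck [0.5272, -0.1792, 0.06] 0.9
copper_plate_center [0.6309, 0.1819, 0.0155] 0.65
black_plate_center [0.4526, 0.1117, 0.016] 0.72
top {'fx': 440.4587507262581, 'fy': 440.4587507262581, 'cx': 251.9284296967359, 'cy': 189.95857195372975, 'D': array([-0.03309931,  0.        ,  0.        ,  0.        ,  0.        ]), 'position': array([0.36464812, 0.10034072, 0.97337189]), 'orientation': array([-0.06177609,  0.71220413, -0.69576736,  0.0696905 ])}
steel_plate_center [0.4938, 0.4165, 0.0043] 0.92
steel_plate_center [0.6328, 0.3499, 0.0127] 0.8
steel_plate_center [0.4767, 0.2957, 0.011] 0.76
deck [0.5282, -0.1796, 0.0593] 0.9
copper_plate_center [0.6263, 0.1796, 0.0118] 0.73
black_plate_center [0.4528, 0.1104, 0.0075] 0.68
0.5
```

View pics/scene0.png

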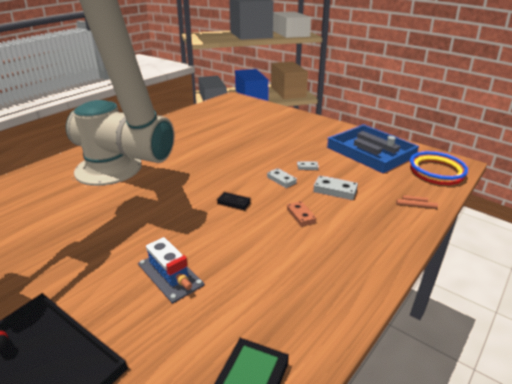

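View pics/top0.png

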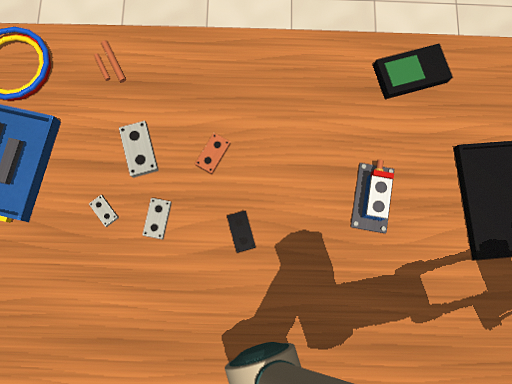

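The steel look-alikes in the top picture are a large plate at (139,148), a middle one at (157,218) and a small one at (103,211). I choose (157,218). The copper plate is at (213,154), the black one at (241,231), and the compressor at (376,195) with its red stop on the far side (+x). Next comes a close crop and a first fit of the outlines.

```bash
cat > h.py <<'E'
from plant import r, gripper_to, inverse_kinematics, vision, models, telemetry
import cv2, numpy as np
from scipy.spatial.transform import Rotation as R
def cam(n):
    c=vision.get_calibration(n); q=c["orientation"]
    K=np.array([[c["fx"],0,c["cx"]],[0,c["fy"],c["cy"]],[0,0,1.]])
    return K,np.array(c["D"],float),R.from_quat([q[1],q[2],q[3],q[0]]).as_matrix(),np.array(c["position"])
def toplane(px,c,z):
    K,D,M,p=c
    u=cv2.undistortPoints(np.asarray(px,float).reshape(-1,1,2),K,D).reshape(-1,2)
    d=np.c_[u,np.ones(len(u))]@M.T
    return p[:2]+d[:,:2]*((z-p[2])/d[:,2])[:,None]
def proj(P,c):
    K,D,M,p=c
    rv,_=cv2.Rodrigues(M.T)
    return cv2.projectPoints(np.asarray(P,float).reshape(-1,3),rv,-M.T@p,K,D)[0].reshape(-1,2)
def rect(px,c,z):
    w=toplane(px,c,z)
    (x,y),(a,b),ang=cv2.minAreaRect((w*1000).astype(np.float32))
    if a<b: a,b,ang=b,a,ang+90
    ang=(ang+90)%180-90
    return np.array([x,y])/1000,(a,b),ang
def crop(im,u,v,h,name,s=8):
    u,v=int(u),int(v); p=im[max(0,v-h):v+h,max(0,u-h):u+h,::-1]
    cv2.imwrite(name,cv2.resize(p,None,fx=s,fy=s,interpolation=cv2.INTER_CUBIC))
def quat(yaw): # tool down, tool x at world angle yaw (rad)
    M=R.from_euler('z',yaw)*R.from_matrix(np.diag([1,-1,-1.]))
    q=M.as_quat(); return [q[3],q[0],q[1],q[2]]
E
python3 - <<'E'
from h import *
print(telemetry.current_t(), telemetry.current_tool_rot())
im=vision.snapshot("top"); c=cam("top")
crop(im,157,218,35,"pics/c_plate.png");crop(im,375,195,40,"pics/c_deck.png",7)
for t,z in [("steel_plate_center",.018),("deck",.062)]:
    for d in models.regions_of(t,"top"):
        m=d["pixels"]; ys,xs=np.nonzero(m)
        print(t,d["score"],xs.mean(),ys.mean(),rect(np.c_[xs,ys],c,z))
c=vision.get_calibration("wrist"); print(c)
E
```

```text
0.5 [ 1.12367147e-05  8.45647278e-01 -5.33742148e-01 -5.74614875e-07]
steel_plate_center 0.91 138.05838424983028 149.04141208418193 (array([0.6321228 , 0.34947256]), (121.79463958740234, 66.45970153808594), 16.2766056060791)
steel_plate_center 0.78 157.16768665850674 217.91799265605874 (array([0.47840781, 0.29672687]), (84.03558349609375, 48.1142692565918), -9.784263610839844)
steel_plate_center 0.68 240.55453501722158 230.8633754305396 (array([0.45398239, 0.11398492]), (88.88611602783203, 47.808536529541016), 16.281291961669922)
steel_plate_center 0.57 102.80905511811024 210.1535433070866 (array([0.49155319, 0.41664209]), (69.70457458496094, 37.28720474243164), 40.10169219970703)
deck 0.71 372.10788381742736 197.39045643153526 (array([ 0.53391162, -0.16260339]), (154.4052734375, 78.57499694824219), -8.942062377929688)
{'fx': 274.7964465863629, 'fy': 274.7964465863629, 'cx': 258.03934482735247, 'cy': 186.3671046323199, 'D': array([-0.06061111,  0.        ,  0.        ,  0.        ,  0.        ]), 'position': array([ 0.31920748, -0.48428935,  0.3846135 ]), 'orientation': array([ 0.1186636 ,  0.83731163, -0.52844796, -0.07463866])}
```

View pics/c_plate.png

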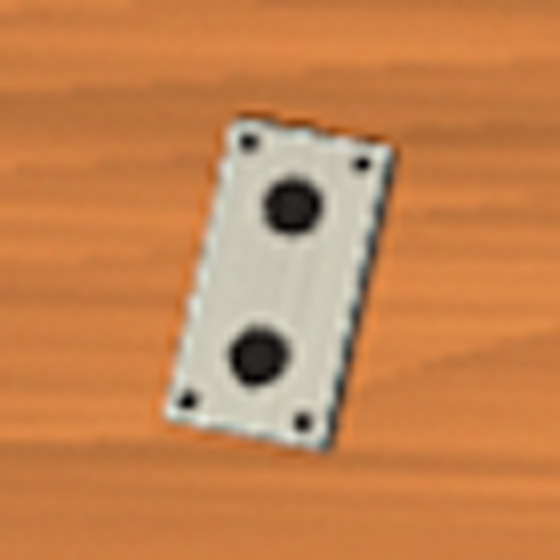

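View pics/c_deck.png

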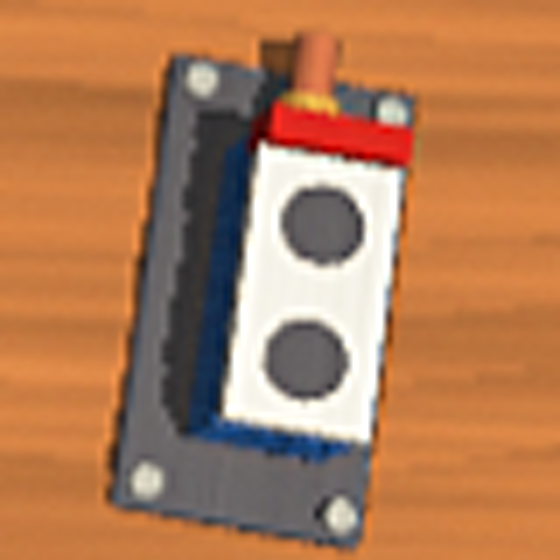

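The crop shows the bright steel plate with two large ports, about 84x44 mm in the first fit, so it is the middle-sized one. Next I take wrist views above the deck and the plate for a precise fit.

```bash
python3 - <<'E'
from h import *
c=cam("wrist"); p=np.array(telemetry.current_ee_pos()); q=telemetry.current_tool_rot()
Mt=R.from_quat([q[1],q[2],q[3],q[0]]).as_matrix()
print("tool x",Mt[:,0],"cam in tool",Mt.T@(c[3]-p),"view dir in tool",Mt.T@c[2][:,2])
yaw=np.radians(-9.5)
off=Mt.T@(c[3]-p); vd=Mt.T@c[2][:,2]
for name,tgt in [("deck",[.528,-.179,.062]),("plate",[.478,.295,.018])]:
  for s in (1,-1):
    o=quat(yaw+s*np.pi/2)
    M=R.from_quat([o[1],o[2],o[3],o[0]]).as_matrix()
    camz=tgt[2]+.24
    d=M@vd; cp=np.array(tgt)-d*(.24/-d[2]); tp=cp-M@off
    print(name,s,tp,inverse_kinematics(tp,o))
    for z in (.03,.12,.2):print('  ',inverse_kinematics([tgt[0],tgt[1],z],o))
E
```

```text
tool x [ 4.30271695e-01 -9.02699426e-01  1.18257217e-04] cam in tool [-0.0004966  -0.07979766 -0.15411172] view dir in tool [3.15312136e-04 2.77556637e-01 9.60709224e-01]
deck 1 [ 0.53838524 -0.18031425  0.14788828] [-4.45712274e-01  3.22960317e-01  1.65087199e+00 -4.44089210e-16
  1.16776034e+00 -1.85070232e+00]
   [-4.51659737e-01  4.34061244e-01  1.82026492e+00 -4.44089210e-16
  8.87266494e-01 -1.85664978e+00]
   [-4.51659737e-01  3.33919069e-01  1.71212264e+00 -4.44089210e-16
  1.09555095e+00 -1.85664978e+00]
   [-4.51659737e-01  2.68541864e-01  1.59304008e+00 -4.44089210e-16
  1.28001071e+00 -1.85664978e+00]
deck -1 [ 0.51761476 -0.17768575  0.14788828] [-4.57829031e-01  2.94164386e-01  1.69488036e+00 -4.44089210e-16
  1.15254791e+00  1.27877357e+00]
   [-4.51659737e-01  4.34061244e-01  1.82026492e+00 -4.44089210e-16
  8.87266494e-01  1.28494287e+00]
   [-4.51659737e-01  3.33919069e-01  1.71212264e+00 -4.44089210e-16
  1.09555095e+00  1.28494287e+00]
   [-4.51659737e-01  2.68541864e-01  1.59304008e+00 -4.44089210e-16
  1.28001071e+00  1.28494287e+00]
plate 1 [0.48838524 0.293685
[... 168 characters left out ...]
.44089210e-16
  8.91793253e-01 -9.75921729e-01]
   [ 4.29068319e-01  3.39606090e-01  1.70302760e+00 -4.44089210e-16
  1.09895896e+00 -9.75921729e-01]
   [ 4.29068319e-01  2.74703626e-01  1.58418384e+00 -4.44089210e-16
  1.28270519e+00 -9.75921729e-01]
plate -1 [0.46761476 0.29631425 0.10388828] [ 4.39117411e-01  3.44586497e-01  1.74206491e+00 -4.44089210e-16
  1.05494124e+00  2.17572002e+00]
   [ 4.29068319e-01  4.38976232e-01  1.81082317e+00 -4.44089210e-16
  8.91793253e-01  2.16567092e+00]
   [ 4.29068319e-01  3.39606090e-01  1.70302760e+00 -4.44089210e-16
  1.09895896e+00  2.16567092e+00]
   [ 4.29068319e-01  2.74703626e-01  1.58418384e+00 -4.44089210e-16
  1.28270519e+00  2.16567092e+00]
```

```bash
python3 - <<'E'
from h import *
import pickle
o=quat(np.radians(-9.5)+np.pi/2)
out={}
def shot(k):
    c=cam("wrist"); im=vision.snapshot("wrist"); out[k]=(im,c); cv2.imwrite(f"pics/w_{k}.png",im[:,:,::-1])
r.move_to([.555,-.183,.20],o); shot("deckA")
r.move_to([.50,-.175,.20],o); shot("deckB")
print(telemetry.current_t())
r.move_to([.44,.30,.18],o); shot("plateA")
r.move_to([.49,.295,.18],o); shot("plateB")
print(telemetry.current_t())
pickle.dump(out,open("shots.pkl","wb"))
for k in ["deckA","deckB","plateA","plateB"]: pass
a=np.vstack([np.hstack([out["deckA"][0],out["deckB"][0]]),np.hstack([out["plateA"][0],out["plateB"][0]])])
cv2.imwrite("pics/grid.png",cv2.resize(a[:,:,::-1],(800,600)))
E
```

```text
2.7583
4.925
```

View pics/grid.png

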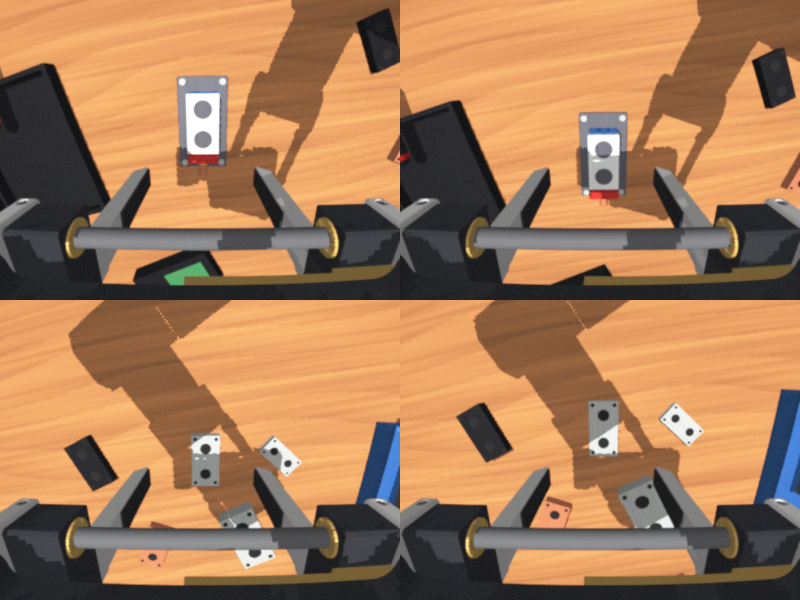

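```bash
python3 - <<'E'
import pickle,cv2,numpy as np
o=pickle.load(open("shots.pkl","rb"))
def cr(k,u,v):
    im=o[k][0][v-45:v+45,u-45:u+45,::-1]; im=cv2.resize(im,None,fx=6.6,fy=6.6,interpolation=cv2.INTER_CUBIC)[:590]
    return cv2.resize(im,(400,400)) if 0 else im
for k,u,v in [("deckA",260,157),("plateB",260,165)]:
    cv2.imwrite(f"pics/cc_{k}.png",cr(k,u,v))
E
```

```text
(no output)
```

View pics/cc_deckA.png

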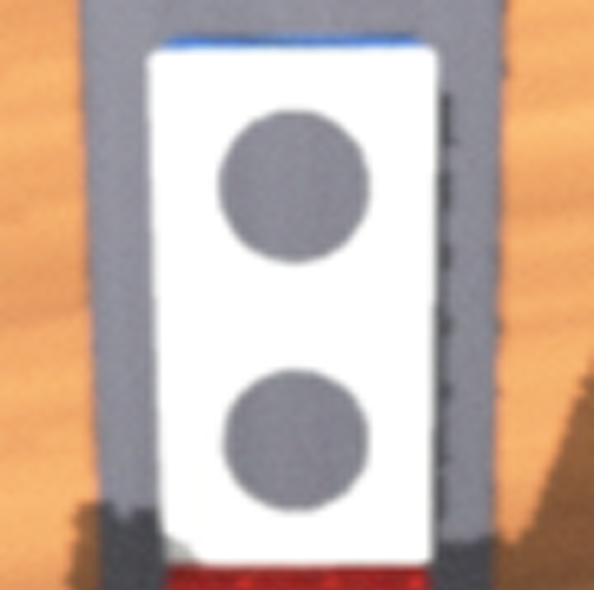

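View pics/cc_plateB.png

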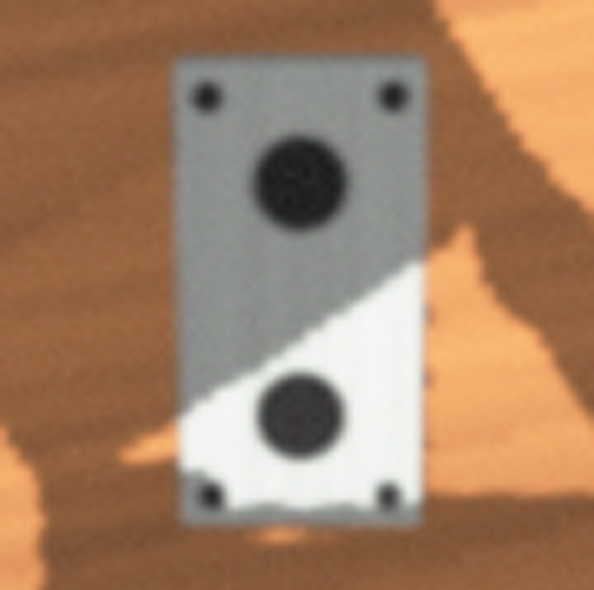

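```bash
cat > fit.py <<'E'
from h import *
import pickle
from scipy.optimize import least_squares
from scipy.ndimage import map_coordinates, gaussian_filter1d
L,W=.084,.044
C=np.array([[-L/2,-W/2],[-L/2,W/2],[L/2,W/2],[L/2,-W/2]])
def edge_world(p,i,t):
    a,b=C[i],C[(i+1)%4]; q=a+(b-a)*t[:,None]
    c,s=np.cos(p[2]),np.sin(p[2])
    return np.c_[p[0]+c*q[:,0]-s*q[:,1],p[1]+s*q[:,0]+c*q[:,1],np.full(len(q),p[3])]
def fit(views,p0,skip=(),half=4,iters=3,zfree=True):
    p=np.array(p0,float); t=np.linspace(.1,.9,25)
    for it in range(iters):
        meas=[]
        for vi,(im,c) in enumerate(views):
            g=im.astype(float)
            for i in range(4):
                if (vi,i) in skip: continue
                u=proj(edge_world(p,i,t),c); d=u[-1]-u[0]; n=np.array([-d[1],d[0]])/np.hypot(*d)
                k=np.arange(-half,half+.01,.25)
                S=u[:,None,:]+k[None,:,None]*n
                pr=np.stack([map_coordinates(g[:,:,ch],[S[...,1],S[...,0]],order=1) for ch in range(3)],-1)
                pr=gaussian_filter1d(pr,2,axis=1)
                gr=np.abs(np.gradient(pr,axis=1)).sum(-1)
                j=gr.argmax(1)
                ok=gr[np.arange(len(j)),j]>5
                # median-consistent
                off=k[j]; ok&=np.abs(off-np.median(off[ok]))<1
                meas.append((c,i,t[ok],u[ok]+n*off[ok][:,None],n,vi))
        def res(q,full=False):
            if not zfree: q=np.r_[q[:3],p0[3]]
            o=[(proj(edge_world(q,i,tt),c)-m)@n for c,i,tt,m,n,_ in meas]
            return o if full else np.concatenate(o)
        s=least_squares(res,p,loss='soft_l1',f_scale=.3); p=s.x
        if not zfree:p[3]=p0[3]
    return p,[(m[5],m[1],len(m[2]),round(float(np.mean(x)),2)) for m,x in zip(meas,res(p,True))]
E
python3 - <<'E'
from fit import *
o=pickle.load(open("shots.pkl","rb"))
for nm,ks,p0 in [("plate",["plateA","plateB"],None),("deck",["deckA","deckB"],None)]:
    if nm=="plate": cr=[[174,57],[428,57],[422,522],[182,522]];uv=(260,165);k="plateB";z=.018
    else: cr=[[147.5,46],[438.5,46],[433,566],[163.5,566]];uv=(260,157);k="deckA";z=.062
    px=(np.array(cr)+.5)/6.6-.5+np.array(uv)-45
    w=toplane(px,o[k][1],z); m=w.mean(0); d=w[2]+w[3]-w[0]-w[1]
    p0=[*m,np.arctan2(d[1],d[0]),z]
    print(nm,"hand",p0[:2],np.degrees(p0[2]),np.linalg.norm(w-np.roll(w,1,0),axis=1))
    V=[o[x] for x in ks]
    for vv in ([V[0]],[V[1]]):
        p,e=fit(vv,p0,zfree=False); print(" one",p.round(4),np.degrees(p[2]).round(2),e)
    p,e=fit(V,p0); print(" both",p.round(4),np.degrees(p[2]).round(2),e)
E
```

```text
plate hand [np.float64(0.4747194745685883), np.float64(0.29901382161077417)] -9.41554215579629 [0.08394477 0.0435091  0.0839513  0.0440827 ]
 one [ 0.4759  0.2987 -0.1654  0.018 ] -9.47 [(0, 0, 16, -0.16), (0, 1, 25, 0.01), (0, 2, 18, -0.08), (0, 3, 19, -0.01)]
 one [ 0.474   0.2989 -0.1713  0.018 ] -9.81 [(0, 0, 23, -0.83), (0, 1, 24, -0.06), (0, 2, 23, -1.89), (0, 3, 23, -0.07)]
 both [ 0.4752  0.2987 -0.1673  0.0187] -9.58 [(0, 0, 19, -0.59), (0, 1, 24, 0.04), (0, 2, 19, 0.18), (0, 3, 20, -0.12), (1, 0, 15, 0.14), (1, 1, 22, -0.14), (1, 2, 22, -2.93), (1, 3, 23, -0.0)]
deck hand [np.float64(0.5273322323626852), np.float64(-0.1780184522046776)] -8.915990050550702 [0.08599455 0.04572167 0.08598902 0.04573323]
 one [ 0.5269 -0.1782 -0.1614  0.062 ] -9.25 [(0, 0, 25, 0.46), (0, 1, 25, 0.75), (0, 2, 25, 1.06), (0, 3, 25, 0.77)]
 one [ 0.5272 -0.1782 -0.1613  0.062 ] -9.24 [(0, 0, 25, 0.49), (0, 1, 25, 0.33), (0, 2, 25, 0.8), (0, 3, 25, 0.41)]
 both [ 0.5261 -0.1781 -0.1599  0.0666] -9.16 [(0, 0, 25, -0.16), (0, 1, 25, 0.39), (0, 2, 25, 0.45), (0, 3, 25, 0.42), (1, 0, 25, 0.44), (1, 1, 25, 0.03), (1, 2, 25, -0.18), (1, 3, 25, 0.04)]
```

The plate and deck fits from the two views agree, and they match the heights in the text: deck 62 mm, plate top about 18.7 mm. The deck reads slightly oversize from glare. Now I grasp with the fingertips 3 mm above the underside, so they stay clear of the compressor body later.

```bash
python3 - <<'E'
from h import *
import pickle
o=quat(np.radians(-9.55)+np.pi/2)
gripper_to(.07)
r.move_to([.475,.2987,.075],o)
print(r.move_l([.475,.2987,.028],vel=.08,guard=6), telemetry.current_ee_pos(), telemetry.current_wrist_force())
print(gripper_to(.03,f_grip=40), telemetry.current_opening(), telemetry.current_wrist_force())
r.move_l([.475,.2987,.13],vel=.12)
print(telemetry.current_opening(), telemetry.current_wrist_force(), telemetry.current_t())
out={}
for n in ("wrist","top","scene"):
    c=cam(n); im=vision.snapshot(n); out[n]=(im,c)
out["tcp"]=(telemetry.current_ee_pos(),telemetry.current_tool_rot())
pickle.dump(out,open("held.pkl","wb"))
cv2.imwrite("pics/held_w.png",out["wrist"][0][:,:,::-1])
crop(out["top"][0],157,218,60,"pics/held_t.png",5)
print(out["tcp"])
E
```

```text
False [0.47548791 0.29889777 0.02839066] [ 0.73369077 -0.40735322  1.14087057]
False 0.043662196443979034 [0.20719094 0.35941309 1.7555927 ]
0.04348671048272861 [-0.07719174 -0.12466958 -5.07435309] 8.2667
(array([0.47438998, 0.29841363, 0.12899216]), array([-2.72730865e-04,  7.63515873e-01,  6.45788209e-01, -1.01332163e-03]))
```

View pics/held_w.png

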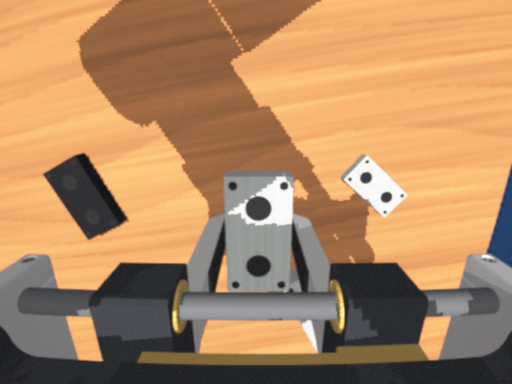

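View pics/held_t.png

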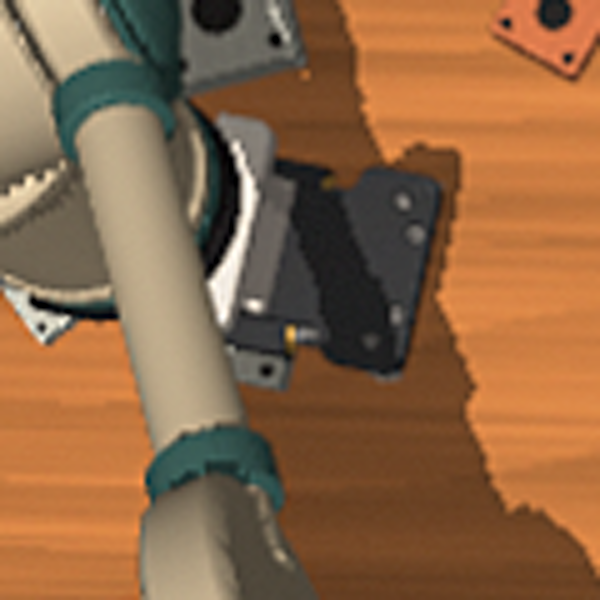

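```bash
python3 - <<'E'
from h import *
import pickle
o=pickle.load(open("held.pkl","rb"))
im=o["wrist"][0]; 
cv2.imwrite("pics/held_c.png",cv2.resize(im[160:310,190:330,::-1],None,fx=4,fy=4,interpolation=cv2.INTER_CUBIC))
E
```

```text
(no output)
```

View pics/held_c.png

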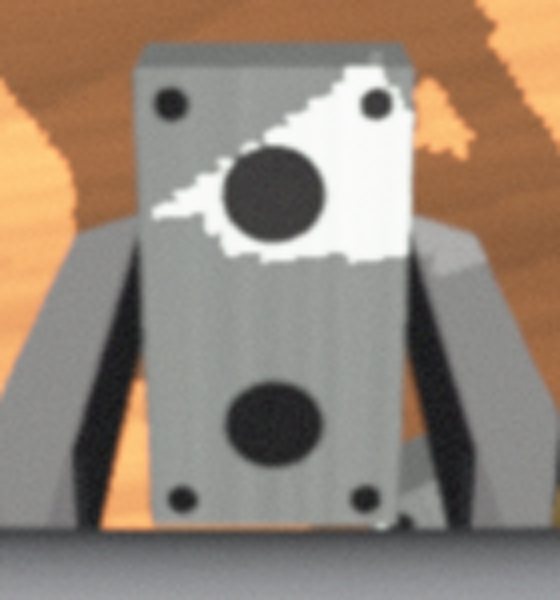

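```bash
python3 - <<'E'
from h import *
import pickle
o=pickle.load(open("held.pkl","rb"))
im,c=o["wrist"]; K,D,M,p=c
px=(np.array([[134,67],[413.5,67],[395,524],[153,524]])+.5)/4-.5+np.array([190,160])
ob=np.array([[-42,22,9],[-42,-22,9],[42,-22,9],[42,22,9]])/1000.
# image left = ? world y+ check below
for sgn in (1,-1):
    w=toplane(px,c,.119)
    break
print("plane fit",w.round(4).tolist(), w.mean(0), np.linalg.norm(w-np.roll(w,1,0),axis=1))
d=w[2]+w[3]-w[0]-w[1]; print("yaw",np.degrees(np.arctan2(d[1],d[0])))
if w[0,1]<w[1,1]: ob[:,1]*=-1
ok,rv,tv=cv2.solvePnP(ob,px,K,D)
Rp=M@cv2.Rodrigues(rv)[0]; tp=M@tv.ravel()+p
print("pnp centre",tp.round(4)," euler zyx",R.from_matrix(Rp).as_euler('ZYX',degrees=True).round(2), "reproj",np.abs(proj(ob@Rp.T+tp,c)-px).max())
t,q=o["tcp"]; Mt=R.from_quat([q[1],q[2],q[3],q[0]]).as_matrix()
print("plate in tool",(Mt.T@(tp-t)).round(4),"planefit in tool",(Mt.T@(np.r_[w.mean(0),.119]-t)).round(4),"tool yaw",np.degrees(np.arctan2(Mt[1,0],Mt[0,0]))-90, "tool z",Mt[:,2])
E
```

```text
plane fit [[0.4299, 0.2836], [0.437, 0.326], [0.5187, 0.3122], [0.5117, 0.2701]] [0.47435137 0.29796381] [0.08291725 0.04304564 0.08288188 0.04267149]
yaw -9.514297235177263
pnp centre [0.4761 0.2977 0.1064]  euler zyx [-9.51 -0.83 -0.04] reproj 0.39602123828572644
plate in tool [-0.0004  0.0018  0.0225] planefit in tool [-0.0004  0.0001  0.01  ] tool yaw -9.550290723229637 tool z [-1.89962705e-03 -8.92313629e-04 -9.99997798e-01]
```

```bash
python3 - <<'E'
import fit
from fit import *
o=pickle.load(open("shots.pkl","rb"))
for s in (0.,.001,.002,.003):
    l,w=.084+s,.044+s
    fit.C[:]=np.array([[-l/2,-w/2],[-l/2,w/2],[l/2,w/2],[l/2,-w/2]])
    for nm,ks in (("A",["deckA"]),("B",["deckB"]),("AB",["deckA","deckB"])):
        p,e=fit.fit([o[k] for k in ks],[.527,-.178,-.157,.062],zfree=(nm=="AB"),half=3)
        print(s,nm,p.round(4),np.degrees(p[2]).round(2),[x[3] for x in e])
E
```

```text
Traceback (most recent call last):
AttributeError: 'function' object has no attribute 'C'
```

```bash
python3 - <<'E'
import fit as F
import pickle,numpy as np
o=pickle.load(open("shots.pkl","rb"))
for s in (0.,.001,.002,.003):
    l,w=.084+s,.044+s
    F.C[:]=np.array([[-l/2,-w/2],[-l/2,w/2],[l/2,w/2],[l/2,-w/2]])
    for nm,ks in (("A",["deckA"]),("B",["deckB"]),("AB",["deckA","deckB"])):
        p,e=F.fit([o[k] for k in ks],[.527,-.178,-.157,.062],zfree=(nm=="AB"),half=3)
        print(s,nm,p.round(4),np.degrees(p[2]).round(2),[x[3] for x in e])
E
```

```text
0.0 A [ 0.5269 -0.1782 -0.1616  0.062 ] -9.26 [0.45, 0.75, 1.08, 0.78]
0.0 B [ 0.5272 -0.1782 -0.1619  0.062 ] -9.28 [0.47, 0.33, 0.82, 0.38]
0.0 AB [ 0.5261 -0.1781 -0.1599  0.0666] -9.16 [-0.15, 0.41, 0.45, 0.43, 0.43, 0.02, -0.18, 0.02]
0.001 A [ 0.5272 -0.1783 -0.1603  0.062 ] -9.19 [0.25, 0.28, 0.43, 0.29]
0.001 B [ 0.5274 -0.1782 -0.1592  0.062 ] -9.12 [0.23, -0.09, 0.25, -0.07]
0.001 AB [ 0.5269 -0.1782 -0.1586  0.0639] -9.09 [-0.01, 0.13, 0.18, 0.13, 0.15, -0.2, -0.05, -0.23]
0.002 A [ 0.5274 -0.1783 -0.1584  0.062 ] -9.08 [-0.09, -0.18, -0.13, -0.19]
0.002 B [ 0.5275 -0.1783 -0.1594  0.062 ] -9.13 [-0.15, -0.5, -0.15, -0.55]
0.002 AB [ 0.5277 -0.1784 -0.1594  0.061 ] -9.14 [0.19, -0.11, -0.11, -0.12, -0.2, -0.38, 0.11, -0.47]
0.003 A [ 0.5275 -0.1783 -0.1606  0.062 ] -9.2 [-0.41, -0.65, -0.74, -0.66]
0.003 B [ 0.5277 -0.1784 -0.1587  0.062 ] -9.09 [-0.43, -0.98, -0.7, -1.02]
0.003 AB [ 0.5284 -0.1785 -0.1597  0.0581] -9.15 [0.35, -0.36, -0.35, -0.36, -0.57, -0.62, 0.31, -0.71]
```

```bash
python3 - <<'E'
from h import *
yaw=np.radians(-9.12); u=np.array([np.cos(yaw),np.sin(yaw)])
dk=np.array([.5273,-.1779]); s=dk-.041*u
o=quat(yaw+np.pi/2)
r.move_to([*s,.125],o)
r.hold(.2)
p=telemetry.current_ee_pos(); q=telemetry.current_tool_rot(); Mt=R.from_quat([q[1],q[2],q[3],q[0]]).as_matrix()
e=np.array(p[:2])-s; n=np.array([-u[1],u[0]])
print(s,p,"err along/lat",e@u,e@n,"yaw",np.degrees(np.arctan2(Mt[1,0],Mt[0,0]))-90,telemetry.current_wrist_force(),telemetry.current_t())
im=vision.snapshot("scene"); crop(im,172,262,55,"pics/hover_s.png",7)
im=vision.snapshot("wrist"); cv2.imwrite("pics/hover_w.png",im[:,:,::-1])
E
```

```text
[ 0.4868183  -0.17140139] [ 0.48712318 -0.17057029  0.12501274] err along/lat 0.0001692910375810809 0.0008689129991138257 yaw -9.037208698111897 [ 0.11952016  0.28759367 -5.55847521] 10.3333
```

View pics/hover_s.png

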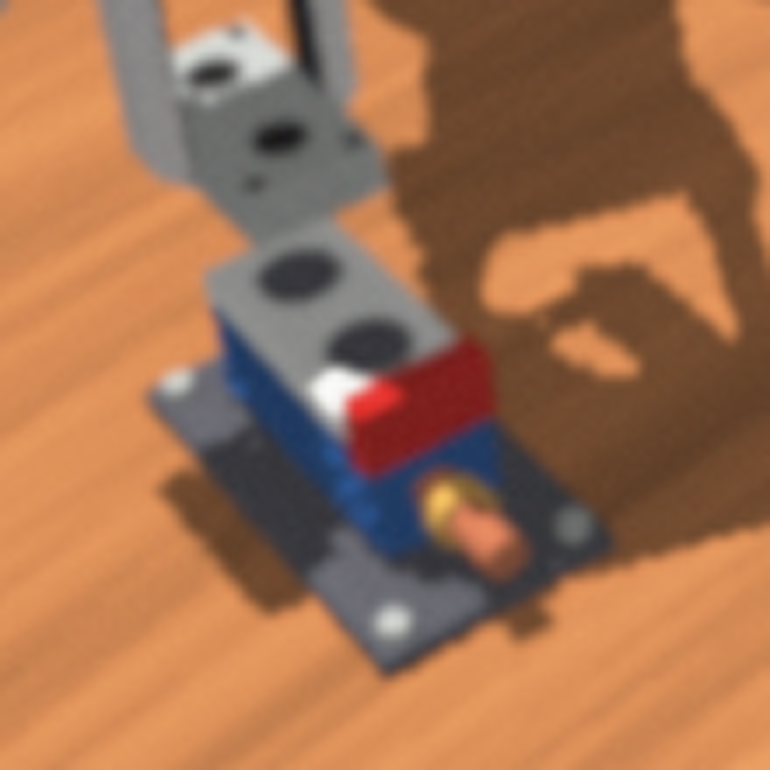

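View pics/hover_w.png

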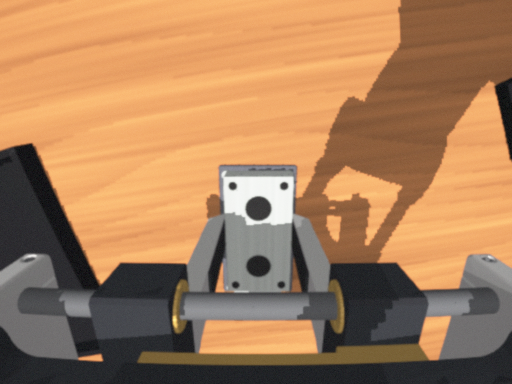

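```bash
cat >> h.py <<'E'
yaw=np.radians(-9.12); u=np.array([np.cos(yaw),np.sin(yaw)]); n=np.array([-u[1],u[0]])
dk=np.array([.5273,-.1779]); OD=quat(yaw+np.pi/2)
def st(tag):
    p=np.array(telemetry.current_ee_pos()); q=telemetry.current_tool_rot(); Mt=R.from_quat([q[1],q[2],q[3],q[0]]).as_matrix()
    e=p[:2]-dk
    a,l=e@u,e@n; f=np.array(telemetry.current_wrist_force())
    print(tag,"along %.2f lat %.2f z %.2f mm yaw %.2f tz"%(a*1e3,l*1e3,p[2]*1e3,np.degrees(np.arctan2(Mt[1,0],Mt[0,0]))-90),Mt[:2,2].round(4),"F along %.1f lat %.1f z %.1f"%(f[:2]@u,f[:2]@n,f[2]),"t",telemetry.current_t(),flush=True)
    return a,l,p[2],f
E
python3 - <<'E'
from h import *
lc=-.0009
s=dk-.041*u+lc*n
r.move_l([*s,.105],vel=.06); st("105")
hit=r.move_l([*s,.084],vel=.02,guard=4); print(hit); st("contact")
im=vision.snapshot("scene"); crop(im,172,262,55,"pics/lay_s.png",7)
E
```

```text
105 along -41.32 lat -0.88 z 104.40 mm yaw -9.13 tz [-0.0011  0.0006] F along 0.0 lat -0.8 z -5.5 t 10.9167
True
contact along -41.10 lat -0.87 z 90.26 mm yaw -9.12 tz [-0.0003  0.0001] F along 0.0 lat 0.6 z 4.4 t 11.65
```

View pics/lay_s.png

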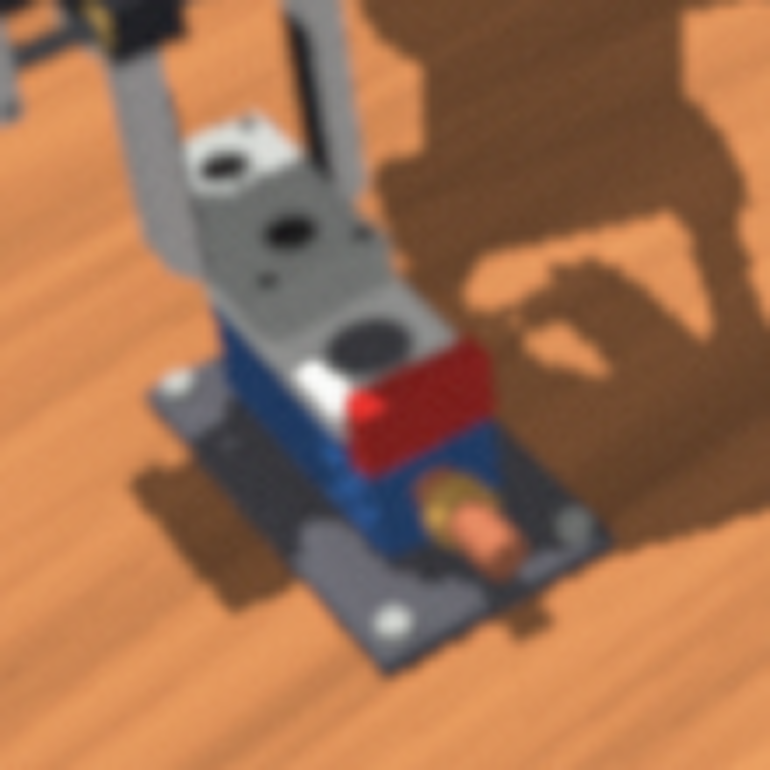

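Scene picture: the plate covers the deck's open-end half. The near port at (370,345) in the crop and the red stop are still clear. Contact came at 90.3 mm TCP, which puts the deck at 61.9 mm. Now I slide under light pressure.

```bash
python3 - <<'E'
from h import *
def go(a,z,vel=.03,guard=None,lat=0.):
    h=r.move_l([*(dk+a*u+lat*n),z],OD,vel=vel,guard=guard); x=st(f"cmd {a*1e3:.0f} {z*1e3:.1f} {h}"); return h,x
go(-.036,.0895,.02)
go(-.026,.0895,.03)
go(-.012,.0895,.03)
im=vision.snapshot("scene"); crop(im,172,262,55,"pics/sl_s.png",7)
E
```

```text
cmd -36 89.5 False along -37.90 lat -0.25 z 90.25 mm yaw -9.07 tz [-0.0037 -0.0001] F along -5.8 lat -1.3 z 8.1 t 12.1833
cmd -26 89.5 False along -28.26 lat 0.15 z 90.25 mm yaw -9.08 tz [-0.0043  0.0008] F along -6.4 lat -0.4 z 9.2 t 12.6667
cmd -12 89.5 False along -14.52 lat 0.18 z 90.26 mm yaw -9.09 tz [-0.0048  0.0009] F along -6.6 lat -0.2 z 8.8 t 13.2833
```

View pics/sl_s.png

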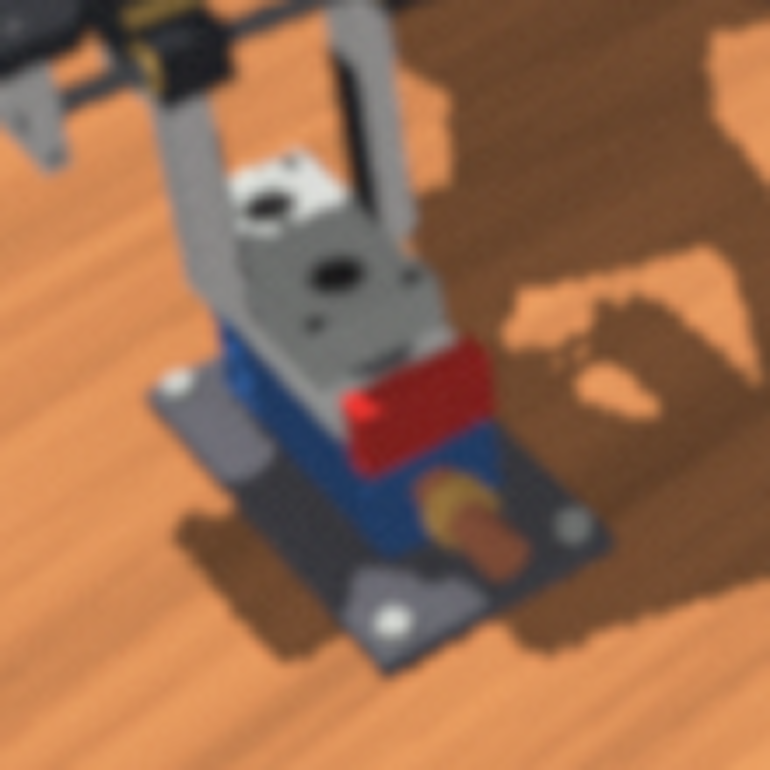

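```bash
python3 - <<'E'
from h import *
h=r.move_l([*(dk-.004*u),.0895],OD,vel=.03); st("pre")
h=r.move_l([*(dk+.010*u),.0895],OD,vel=.012,guard=9); print(h); st("stop")
out={}
import pickle
for k in("scene","wrist","top"):
    c=cam(k);im=vision.snapshot(k); out[k]=(im,c)
pickle.dump(out,open("end.pkl","wb"))
crop(out["scene"][0],172,262,55,"pics/e_s.png",7)
cv2.imwrite("pics/e_w.png",cv2.resize(out["wrist"][0][150:310,180:340,::-1],None,fx=3.7,fy=3.7,interpolation=cv2.INTER_CUBIC))
E
```

```text
pre along -6.11 lat 0.17 z 90.25 mm yaw -9.09 tz [-0.004   0.0008] F along -5.8 lat 0.3 z 8.8 t 13.75
True
stop along 0.12 lat 0.23 z 90.27 mm yaw -9.06 tz [-0.0105  0.002 ] F along -1.7 lat 0.1 z 4.0 t 14.5333
```

View pics/e_s.png

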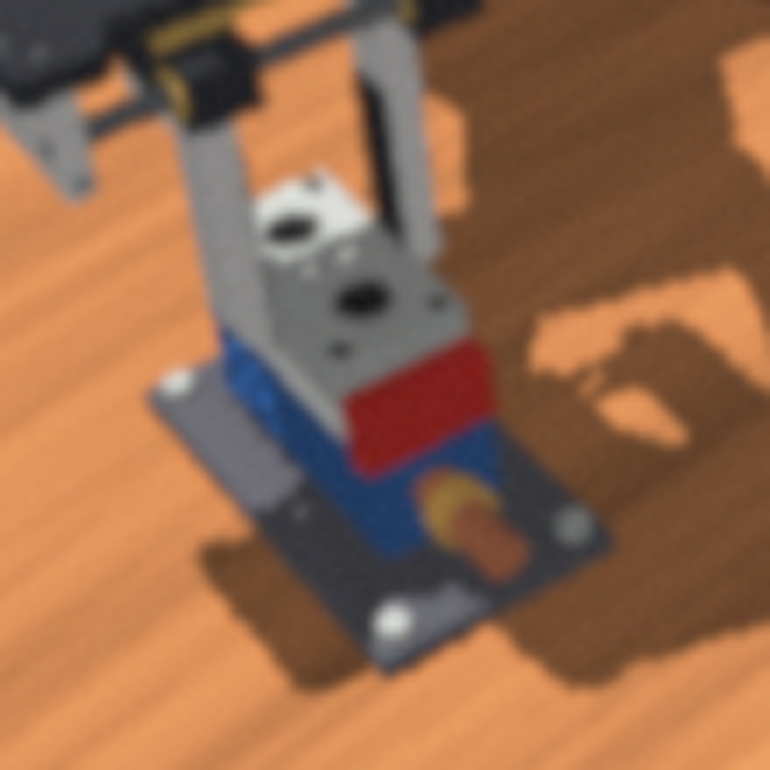

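View pics/e_w.png

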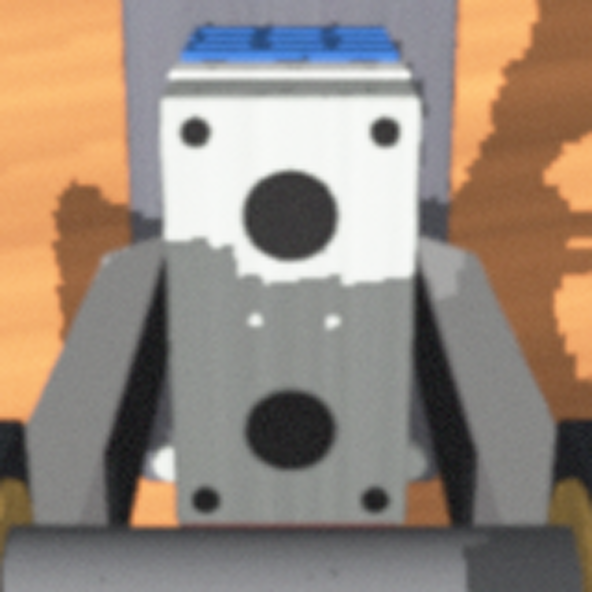

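```bash
python3 - <<'E'
from h import *
import pickle
for k,f in (("end.pkl","wrist"),("held.pkl","wrist")):
    im,c=pickle.load(open(k,"rb"))[f]
    if k=="end.pkl":
        dkc=dk-.0004*n
        for nm,a,z in (("deck end",-.042,.062),("plate bottom end",-.042,.062),("plate top end",-.042,.080),("deck -40",-.040,.062),("deck -44",-.044,.062),("plate top +end",.042,.080),("ring z.055",-.042,.055)):
            P=[[*(dkc+a*u+l*n),z] for l in (-.022,.022)]
            print(nm,((proj(P,c)-[180,150])*3.7).round(0).tolist())
        for l in range(-1,1): pass
    print(k,"col255 rows", im[150:185,255].tolist() if k=="end.pkl" else "")
E
```

```text
deck end [[168.0, 70.0], [407.0, 70.0]]
plate bottom end [[168.0, 70.0], [407.0, 70.0]]
plate top end [[155.0, 92.0], [419.0, 92.0]]
deck -40 [[168.0, 80.0], [407.0, 81.0]]
deck -44 [[167.0, 59.0], [407.0, 59.0]]
plate top +end [[171.0, 522.0], [402.0, 522.0]]
ring z.055 [[172.0, 62.0], [403.0, 62.0]]
end.pkl col255 rows [[148, 149, 159], [148, 148, 158], [146, 145, 154], [148, 150, 160], [149, 148, 160], [144, 145, 157], [131, 134, 154], [94, 121, 173], [73, 124, 201], [64, 113, 185], [64, 117, 198], [63, 113, 184], [66, 122, 200], [59, 113, 187], [75, 135, 220], [84, 137, 218], [116, 137, 178], [168, 169, 175], [195, 198, 195], [230, 231, 229], [240, 240, 239], [182, 185, 181], [138, 140, 137], [136, 138, 135], [134, 137, 133], [158, 162, 157], [207, 211, 206], [238, 240, 237], [245, 247, 244], [246, 247, 245], [246, 248, 245], [246, 248, 245], [245, 247, 245], [245, 247, 245], [246, 247, 245]]
held.pkl col255 rows
```

```bash
python3 - <<'E'
import cv2,numpy as np
from h import *
import pickle
e=pickle.load(open("end.pkl","rb")); a=e["wrist"][0][150:190,215:305,::-1]
b=cv2.imread("pics/hover_w.png")[150:190,215:305]
h=pickle.load(open("held.pkl","rb"))["wrist"][0][150:190,215:305,::-1]
cv2.imwrite("pics/cmp.png",cv2.resize(np.vstack([a,b,h]),None,fx=5,fy=5,interpolation=cv2.INTER_CUBIC))
s=e["scene"][0][215:275,145:225,::-1]
cv2.imwrite("pics/cmp2.png",cv2.resize(s,None,fx=9,fy=9,interpolation=cv2.INTER_CUBIC))
c=e["scene"][1]; dkc=dk
for z in(.062,.07,.08):
    P=[[*(dk+x*u+l*n),z] for x,l in ((-.042,-.022),(-.042,.022),(.042,.022),(.042,-.022))]
    print(z,((proj(P,c)-[145,215])*9).round(0).tolist())
E
```

```text
0.062 [[3.0, 274.0], [166.0, 199.0], [349.0, 375.0], [179.0, 461.0]]
0.07 [[-2.0, 248.0], [161.0, 173.0], [345.0, 348.0], [175.0, 434.0]]
0.08 [[-9.0, 215.0], [156.0, 140.0], [340.0, 314.0], [169.0, 400.0]]
```

View pics/cmp.png

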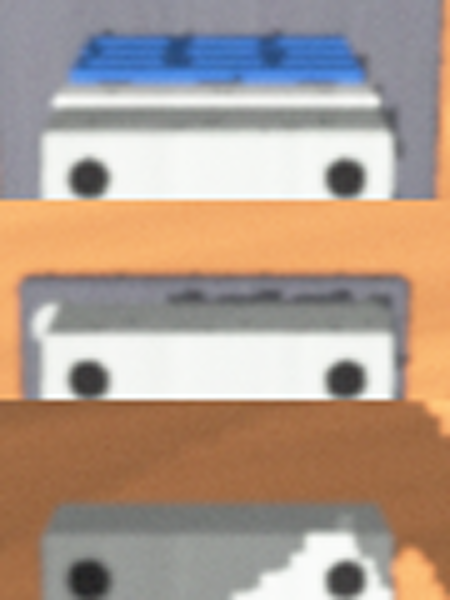

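View pics/cmp2.png

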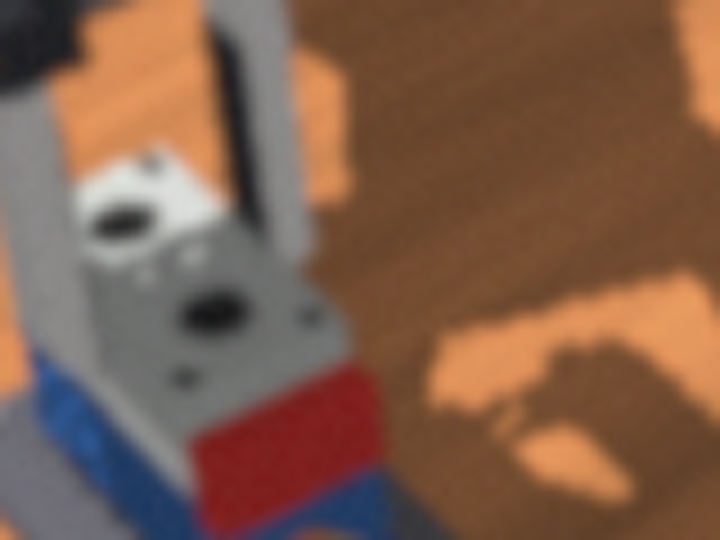

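The wrist view shows the plate and deck centred on each other: deck centre at column 215 in the crop, plate at 217, which is about 0.3 mm. Next I confirm the stop with one gentle push, relax the preload, let go and inspect.

```bash
python3 - <<'E'
from h import *
import pickle
h=r.move_l([*(dk+.006*u),.0895],OD,vel=.012,guard=9); print(h); st("push"); r.hold(.2); a,l,z,f=st("rest")
gripper_to(.056); a,l,z,f=st("open")
p=np.array(telemetry.current_ee_pos())
r.move_l([*p[:2],.135],vel=.08); st("up")
q=dk-.03*u
r.move_l([*q,.20],OD,vel=.15); st("view")
out={}
for k in("wrist","scene"):
    c=cam(k);im=vision.snapshot(k); out[k]=(im,c)
pickle.dump(out,open("fin.pkl","wb"))
cv2.imwrite("pics/f_w0.png",out["wrist"][0][:,:,::-1])
cv2.imwrite("pics/f_s.png",cv2.resize(out["scene"][0][205:305,125:225,::-1],None,fx=6,fy=6,interpolation=cv2.INTER_CUBIC))
E
```

```text
True
push along 0.14 lat 0.23 z 90.29 mm yaw -9.06 tz [-0.011  0.002] F along -0.6 lat 0.2 z 3.7 t 15.05
rest along 0.13 lat 0.24 z 90.29 mm yaw -9.06 tz [-0.0109  0.0021] F along -0.2 lat 0.6 z 3.7 t 15.25
open along -0.47 lat 0.44 z 89.62 mm yaw -9.05 tz [-0.0125  0.0028] F along 0.4 lat 0.8 z 0.8 t 15.6833
up along -0.76 lat 0.52 z 134.83 mm yaw -9.06 tz [-0.0123  0.0027] F along -0.8 lat -0.8 z -0.6 t 16.4
view along -30.17 lat 0.06 z 199.57 mm yaw -9.13 tz [-0.0003  0.0002] F along 0.3 lat 1.0 z -0.9 t 17.025
```

View pics/f_w0.png

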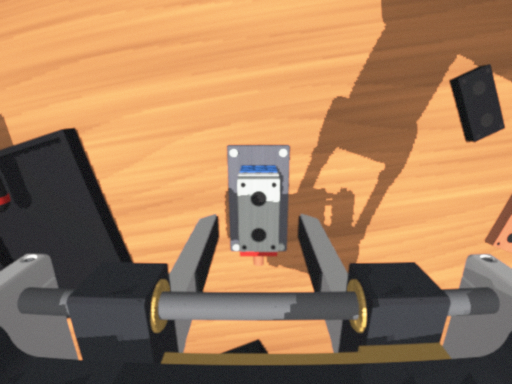

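View pics/f_s.png

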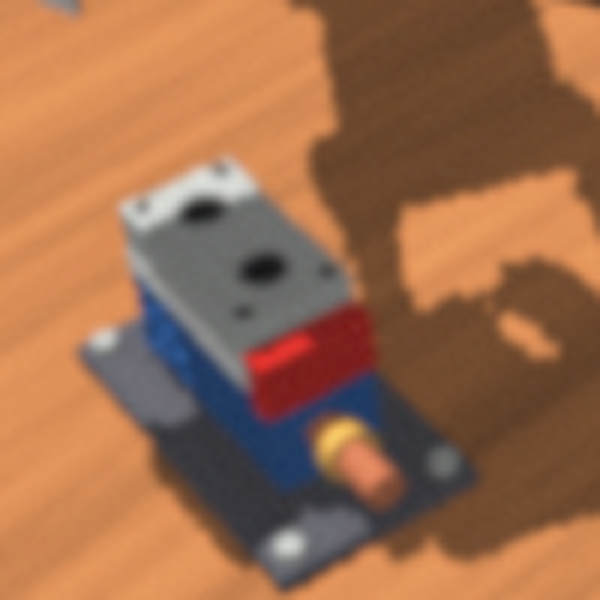

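```bash
python3 - <<'E'
import fit as F, pickle
from h import *
o=pickle.load(open("fin.pkl","rb")); 
for nm in ("wrist",):
    p,e=F.fit([o[nm]],[*dk,yaw,.080],zfree=False,half=3)
    d=p[:2]-np.array([.5273,-.1783])
    print(nm,p.round(4),np.degrees(p[2]).round(2),e,"rel deck along/lat mm",(d@u*1e3).round(2),(d@n*1e3).round(2))
im=o["wrist"][0]
cv2.imwrite("pics/f_wc.png",cv2.resize(im[155:265,205:315,::-1],None,fx=5.4,fy=5.4,interpolation=cv2.INTER_CUBIC))
E
```

```text
wrist [ 0.5275 -0.178  -0.1587  0.08  ] -9.09 [(0, 0, 25, -0.01), (0, 1, 24, -0.03), (0, 2, 24, -0.02), (0, 3, 24, -0.01)] rel deck along/lat mm 0.13 0.36
```

View pics/f_wc.png

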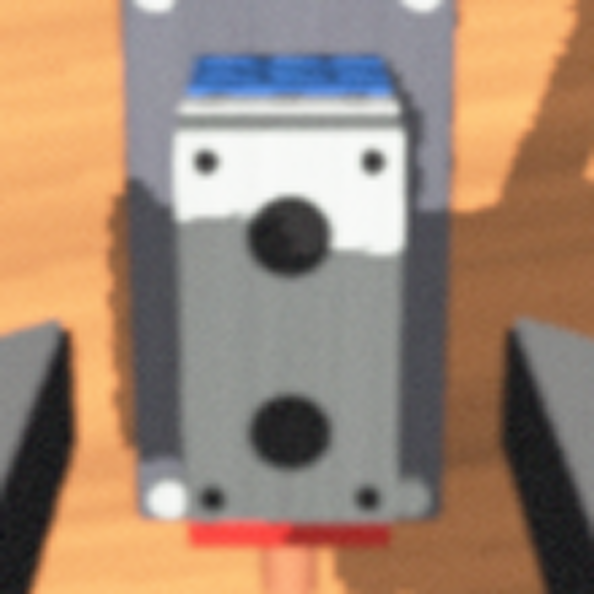

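```bash
python3 - <<'E'
from h import *
r.move_l([*(dk-.03*u),.26],OD,vel=.15); r.hold(.3); st("end")
im=vision.snapshot("top")
for t in ["copper_plate_center","black_plate_center"]:
    print(t,[np.round(d["at"],4).tolist() for d in models.mark_of(t,"top")])
r.sign_off()
E
```

```text
end along -30.40 lat 0.13 z 259.09 mm yaw -9.12 tz [-0.0016  0.0008] F along 0.3 lat 0.4 z 0.1 t 17.975
copper_plate_center [[0.6266, 0.1809, 0.0078]]
black_plate_center [[0.4502, 0.1148, 0.0107]]
the job is handed in; nothing more can be done
```

The middle-sized steel plate is on the compressor deck against the red stop, released and handed in at about 18 s of the 38 s limit.

**How it went:** I gripped it across its width and lowered it onto the open-end half of the deck until it touched. I then slid it about 41 mm along with roughly 14 N pressing down, holding constant height (90.25–90.29 mm), until the stop pushed back. A second push with more force than the sliding drag moved it only 0.02 mm.

**Last checks:** A fit of the released plate in the wrist camera, compared with the earlier deck fit, put it 0.13 mm off along the length, 0.36 mm off sideways and 0.03° off in angle.

**Bystanders:** The copper and black plates were never touched. The network's final positions for them match the first ones within its roughly 4 mm accuracy.

**What disagreed:**
- **Oversized deck:** The deck looked about 2 mm too large in the pictures, which I put down to glare.
- **Bright strip:** A bright strip showed at the plate's open end, wider than the expected gap of up to 0.5 mm. I took it as glare and the side of the deck, since the fit and the stop contact both contradict a larger offset.
- **Stop gap:** No camera could see the gap at the stop itself, so contact there rests on the force readings and the fit.

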